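# Lock the mixing cup into the ink mixer

## Task

Fit the metal mixing cup, the handled one with two lugs on its rim, to the bench ink mixer: push it up into the mixer's head from below with its handle under the raised rib on the side of the head, turn the handle round to the front of the mixer, and let the cup down so that its lugs lock behind the ridges. Leave it hanging level there, with the handle pointing straight out to the front.

Things in the scene. Friction and masses are not known exactly. Their poses are not given: they have to be found in the camera images.
- cup_grip (a point): Middle of the mixing cup's black bar handle (18 wide, 20 high, flat sides, 90 long), 45 above the cup's foot, 140 from the cup's axis. Axes are the cup's: z up; the handle points along -x, a short leg under its root. The loose metal cup, 75 g, 66 across, 90 high, has two flat lugs on its rim: one above the handle, one opposite. A like cup without lugs is not wanted. All lengths in mm.
- cup_center (a point): Point on the mixing cup's upright axis, 45 mm above its foot; same axes as cup_grip. Lugs: 18 mm wide, 8 thick, top level with the rim, ends 58 from the axis. When locked, the lugs rest on a shelf in the head, the foot 69 above the desk and this point 31 below mixer_mouth. To turn past the ridge, hold the cup 5 to 16 (best 11) above that height; a ceiling stops it at 18.
- mixer_mouth (a point): Centre of the mouth in the underside of the fixed mixer's head, 145 mm above the desk; z up, -x to the mixer's front (the column is behind). Head 148 across, 209 high, motor above to 281; base plate 12 high, 65 to the front and sides of the axis. Bring the cup in from the front, foot above the plate and rim below the head, then lift it on this axis. Hole radius 43, so 8 off-centre still enters.
- mixer_gate (a point): Foot of the dark raised rib outside the head, 145 mm above the desk, 75 from the mouth's axis, 70 degrees from the front on the mouth's +y side (left as one faces it); axes as mixer_mouth. Lugs pass up with the handle pointing this way, within 8 degrees. Then turn 70 degrees counter-clockwise from above, to the front, over a 3 high ridge (a stop follows about 10 degrees on), lower and let go.

How it is judged:
By the outcome, as a careful person would: the job done as asked, in the order asked, and still so for the second after the job is handed in, with the robot touching nothing.
It also fails if it takes over 58 s, if anything falls off the work surface, if the arm or the gripper's body presses on something with over 40 N, if the wrist force passes 120 N, or if a joint passes its speed limit or range.

## Robot

A 7-joint arm with a two-finger parallel gripper is mounted at the origin on a cart in front of the work surface, level with it; the furniture and walls round the work are solid. World frame = base frame: x ahead of the robot, y to its left, z up, the work surface at z = 0. Lengths are in m, angles in degrees, forces in N, time in s.
With the tool pointing down it reaches from about 0.425 to 0.875 m from the base axis. Payload 4.7 kg.
Tool frame: the origin (TCP) lies between the finger pads; the fingertips stand 19 mm ahead of it and the grasp point (between the pads) is the TCP; x points along the fingers, z is the direction in which the jaws open and shut, and the axes are right-handed (so a half turn about x gives the same grasp; the last joint's range is limited). The gripper opens to 87 mm and grips with 3 to 60 N. Pads are 19 mm wide; open, the fingers measure 117 mm over their backs; the gripper's body (75 mm by 190 mm) begins 51 mm behind the grasp point.
Start: joints at [67.271, 18.392, -4.016, 83.108, 1.295, 78.541, -3.26], TCP at [0.26, -0.596, 0.242] pointing down, gripper open.
Joint ranges: [-163.93, 163.93], [-17.29, 119.83], [-79.2, 71.16], [3.27, 140.29], [-89.18, 269.18], [5.43, 117.66], [-154.24, 154.24]. Speed limits (degrees/s): [147.25, 147.25, 180, 180, 180, 180, 180].

## Interface

Orientations are given as [roll, pitch, yaw] about the fixed x, y, z axes, in that order (R = Rz(yaw) Ry(pitch) Rx(roll)).
In Python, from cell import monitor, read_camera, camera_model, env, regions_of gives the robot as it stands. The module is installed in compiled form; this text tells all that it offers.
- The arm moves only by the tool step_arm, never from a script. Its argument "deltas" is a list of rows, each a list of 5 numbers: the gripper's target within -1 to 1 (fully open at 1, half-way at 0, shut at -1), then the shift along the tool's x, y, z in m, then the turn about the tool's x in degrees. A call has 1 to 12 rows; each row is the pose to reach, as a shift and turn from the pose commanded when the call began, along the tool's axes at that moment; what a row does not reach only later rows make up. A row lasts 1/8 s, in which the tool goes at most 62.5 mm and 10.7 degrees, less where a joint would pass 70% of its speed; a pose out of reach is approached as far as the arm can. A call with a gripper value outside its range is refused whole. The fingers move at their own pace and stop on an object; "newtons" is the grip in N (left out, the last holds). Time passes only in rows, so rows that repeat a pose let the fingers close. It gives the time, the measured TCP pose, the force and the opening at its end, in the units of the state.
- monitor.get_obs(): the state, without advancing time (a new reading comes with each control period).
- read_camera(name): name is "side" or "top" or "wrist"; returns (picture, depth): 384x512x3 uint8, red, green, blue; 384x512 float32, m along the optical axis (not along the pixel's ray), 0 where there is no reading.
- camera_model(name): a dict with "fx", "fy", "cx", "cy" (pixels), "xyz" and "attitude" of the camera in the world. Camera axes: x right, y down, z forward; pixel columns grow to the right and rows downward; lengths in m; the calibration is good to about 2 mm. A picture is of the moment at which its call begins: read the wrist's pose just before it. camera_model takes no time and is no camera call; for the wrist camera it gives the pose at the moment of the call.
- env.sign_off(): hands the job in, once; it reports no verdict.
Trained networks look in the newest picture that a camera, given by its name, has taken for a name from the list of things; names that differ only in an ending like _2 or _b are one class to them, and where a whole thing is asked for, a point or a joint stands for the part that bears it (a point fixed in the world has none). Each returns a list of dicts, best first, with "p" (0 to 1); they miss things now and then, are a little off and sometimes report something else, mostly with a low value. They report only what shows in the picture. A call takes as long as a camera call.
- regions_of(camera, thing): "pixels" (384x512 bool, what is visible of it) and "pixel" ([column, row] in pixels, amid what is visible of it).
The state is a dict: "time_s": time; "qpos": joint angles; "joint_velocities": joint speeds; "effort": joint torques, N m; "tool_pos": TCP position; "tool_rot": TCP orientation; "force": force on the tool from outside, world axes, zero at the start; "wrist_torque": the same for the moment, N m; "grip_width": finger opening in m.
Only numpy, scipy, OpenCV 4.12 (cv2) and the standard library are available. Lean on these libraries where they do the work, as an engineer would, in place of code of your own. Each camera call takes 0.05 s, during which the arm holds its last target. There are 200 camera calls.

## Working session

There is one attempt and no reset: what is moved stays moved. The work goes in short steps, Python scripts to look and compute and a tool call to move; the robot and the scene stay as the last step left them, time stands still between calls to the robot, and variables do not carry over. Pictures are saved under pics/ and viewed, about 8 in all and at most 12, crops included, and the job is handed in when it is done.

Besides the shell and the picture viewer there is one more tool, called after "Emit:" as name(argument=value, ...), one argument or row to a line, values as JSON. step_arm: Moves the arm, as the interface text tells. Its arguments: {"type":"object","properties":{"deltas":{"type":"array"},"newtons":{"type":"number"}},"required":["deltas"]}

```bash
mkdir -p pics; cat > h.py <<'E'
import numpy as np, cv2
from scipy.spatial.transform import Rotation as R
from cell import monitor, read_camera, camera_model, env, regions_of
def rot(a):
    a=np.array(a,float)
    if a.shape==(3,3): return a
    return R.from_euler('xyz',a,degrees=True).as_matrix()
def cloud(name,d,m=None):
    m=m or camera_model(name)
    v,u=np.mgrid[:384,:512]
    P=np.stack([(u-m['cx'])/m['fx']*d,(v-m['cy'])/m['fy']*d,d],-1)
    return P@rot(m['attitude']).T+np.array(m['xyz'])
def save(p,n): cv2.imwrite('pics/'+n,cv2.cvtColor(p,cv2.COLOR_RGB2BGR))
E
python3 - <<'E'
from h import *
print(monitor.get_obs())
ims=[]
for c in ['side','top']:
    m=camera_model(c); print(c,m)
    p,d=read_camera(c); X=cloud(c,d,m); ims.append(p); np.savez(c+'0.npz',p=p,d=d,X=X)
    for t in ['cup_grip','cup_center','mixer_mouth','mixer_gate']:
        for r in regions_of(c,t)[:3]:
            k=r['pixels']&(d>0); print(c,t,round(r['p'],2),r['pixel'],k.sum(),np.median(X[k],0).round(3) if k.any() else '', X[k].min(0).round(3) if k.any() else '',X[k].max(0).round(3) if k.any() else '')
save(cv2.resize(np.vstack(ims),(450,675))[:675] if 0 else cv2.resize(np.hstack(ims),(800,300)),'a.png')
save(ims[0],'side.png');save(ims[1],'top.png')
E
```

```text
{'time_s': 0.0, 'qpos': array([67.27049668, 18.43822083, -4.01581826, 83.17335941,  1.29458488,
       78.54018939, -3.26079184]), 'joint_velocities': array([ 0.00780701, -0.00275817, -0.02485651,  0.00137403,  0.09582272,
        0.03393306,  0.10480148]), 'effort': array([-2.17192942e-04, -4.91294825e+01, -4.04057242e-01, -3.12525415e+01,
       -6.37814845e-02,  4.38063231e-02,  1.86629118e-04]), 'tool_pos': array([ 0.25933544, -0.59547634,  0.24048453]), 'tool_rot': array([-177.22470415,   89.89332349,  116.31391202]), 'force': array([ 0.0074847 ,  0.59570849, -0.77858698]), 'wrist_torque': array([ 0.01024395,  0.00366985, -0.02602306]), 'grip_width': 0.08699612851191953}
side {'fx': 378.18912766978076, 'fy': 378.18912766978076, 'cx': 249.98615746751344, 'cy': 187.61158959383624, 'xyz': array([ 0.71324384, -0.95431402,  0.84659755]), 'attitude': array([-1.26572298e+02, -5.84030615e-02,  1.05652617e+01])}
side cup_grip 0.71 [253.7, 227.7] 1093 [ 0.57  -0.108  0.054] [ 0.419 -0.157 -0.005] [0.639 0.003 0.094]
side cup_center 0.73 [252.4, 228.9] 1005 [ 0.573 -0.11   0.054] [ 0.419 -0.157 -0.003] [ 0.637 -0.025  0.094]
side mixer_mouth 0.95 [295.9, 132.6] 2211 [0.66  0.233 0.208] [ 0.552  0.149 -0.027] [0.784 0.55  0.284]
side mixer_gate 0.9 [296.1, 134.9] 2262 [0.656 0.234 0.209] [ 0.513  0.112 -0.022] [0.783 0.545 0.284]
top {'fx': 414.8782297800526, 'fy': 414.8782297800526, 'cx': 256.7678574885756, 'cy': 186.2850335051824, 'xyz': array([ 0.47475566, -0.00975959,  1.29057065]), 'attitude': array([-176.87555008,    0.63456232,  -91.1588084 ])}
top cup_grip 0.55 [293.1, 176.6] 781 [ 0.575 -0.106  0.051] [ 0.418 -0.153 -0.007] [ 0.646 -0.055  0.095]
top cup_center 0.8 [294.9, 174.1] 793 [ 0.574 -0.106  0.051] [ 0.42  -0.158 -0.008] [ 0.641 -0.056  0.095]
top mixer_mouth 0.76 [158.2, 142.1] 4161 [0.642 0.256 0.227] [0.551 0.172 0.002] [0.786 0.345 0.286]
```

View pics/side.png

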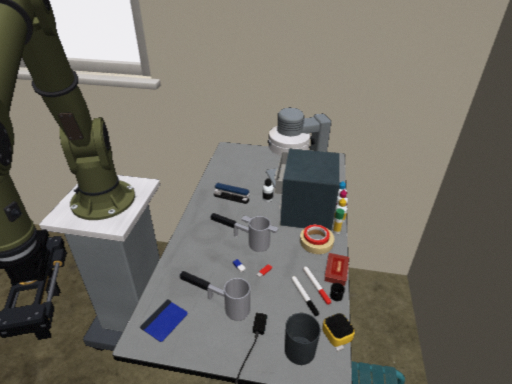

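View pics/top.png

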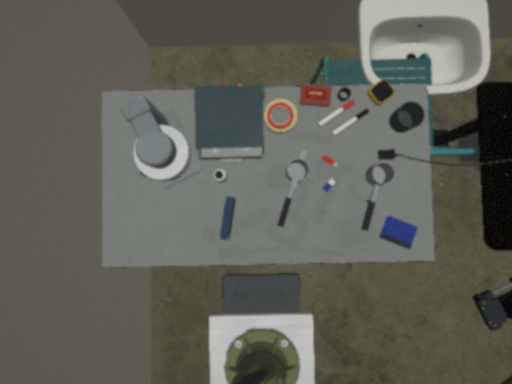

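The side view shows the lugged cup at about (260,232), with its handle towards (222,220). The other cup, at (237,298), has no lugs. The mixer is at (295,130), with a tall dark box in front of it and to the right. In the top view the head is at (160,152) with its column at upper left, and the lugged cup is at (297,172).

```bash
cat > fit.py <<'E'
from h import *
t=np.load('top0.npz');X=t['X'];p=t['p'];d=t['d'];ok=d>0
s=np.load('side0.npz');Xs=s['X']
def circ(P):
    (x,y),r=cv2.minEnclosingCircle(P.astype(np.float32)); 
    A=np.c_[2*P,np.ones(len(P))]
    return (round(x,4),round(y,4),round(r,4))
reg=ok&(X[...,0]>.45)&(X[...,0]<.9)&(X[...,1]>.12)&(X[...,1]<.48)
for lo,hi in [(.2,.217),(.27,.29),(.217,.27),(.1,.2),(.006,.025),(.025,.1)]:
    k=reg&(X[...,2]>lo)&(X[...,2]<hi); P=X[k]
    print(lo,hi,len(P),P.mean(0).round(3),P.min(0).round(3),P.max(0).round(3))
k=reg&(X[...,2]>.197)&(X[...,2]<.215)&(p.min(-1)>140);print('head',circ(X[k][:,:2]),k.sum())
k=reg&(X[...,2]>.277)&(X[...,2]<.29);print('motor',circ(X[k][:,:2]))
# handle dark & cup
c=ok&(abs(X[...,0]-.55)<.15)&(abs(X[...,1]+.11)<.08)
k=c&(X[...,2]>.035)&(X[...,2]<.075)&(p.max(-1)<60);P=X[k][:,:2];mu=P.mean(0);w,v=np.linalg.eigh(np.cov(P.T));print('handle',len(P),mu,np.degrees(np.arctan2(v[1,1],v[0,1])),P.min(0),P.max(0))
k=c&(X[...,2]>.08);P=X[k][:,:2];mu=P.mean(0);w,v=np.linalg.eigh(np.cov(P.T));print('rim',len(P),mu,np.degrees(np.arctan2(v[1,1],v[0,1])),X[k].min(0),X[k].max(0))
# box
b=ok&(X[...,0]>.5)&(X[...,1]>0)&(X[...,1]<.2)
for lo,hi in [(.01,.03),(.03,.08),(.08,.15),(.15,.4)]:
    k=b&(X[...,2]>lo)&(X[...,2]<hi);
    if k.any(): print('box',lo,k.sum(),X[k].min(0).round(3),X[k].max(0).round(3),np.median(X[k],0).round(3))
a=cv2.resize(p[75:215,95:275],(720,560),interpolation=cv2.INTER_CUBIC)
save(np.clip(a.astype(float)*1.6,0,255).astype(np.uint8),'mix.png')
E
python3 fit.py
```

```text
0.2 0.217 797 [0.621 0.237 0.205] [0.562 0.187 0.2  ] [0.766 0.327 0.217]
0.27 0.29 1032 [0.63  0.254 0.279] [0.586 0.21  0.27 ] [0.676 0.301 0.286]
0.217 0.27 1105 [0.702 0.285 0.242] [0.585 0.209 0.218] [0.772 0.345 0.27 ]
0.1 0.2 1857 [0.685 0.174 0.182] [0.558 0.12  0.101] [0.81  0.329 0.2  ]
0.006 0.025 676 [0.653 0.25  0.011] [0.453 0.131 0.006] [0.856 0.479 0.019]
0.025 0.1 101 [0.685 0.221 0.067] [0.561 0.12  0.025] [0.844 0.286 0.099]
head (0.6315, 0.2557, 0.0734) 956
motor (0.6311, 0.2556, 0.0426)
handle 114 [ 0.46368911 -0.07649356] 161.67958802951438 [ 0.42594828 -0.09254814] [ 0.50269036 -0.06133465]
rim 188 [ 0.5873753  -0.11746817] 160.94328191297262 [ 0.53063089 -0.14798063  0.08012152] [ 0.64385779 -0.08620931  0.09469542]
box 0.01 104 [0.507 0.047 0.01 ] [0.658 0.2   0.029] [0.612 0.19  0.012]
box 0.03 138 [0.5   0.075 0.034] [0.848 0.133 0.08 ] [0.568 0.103 0.054]
box 0.08 650 [0.567 0.002 0.08 ] [0.847 0.197 0.15 ] [0.634 0.084 0.129]
box 0.15 4273 [0.584 0.    0.15 ] [0.81  0.2   0.207] [0.715 0.089 0.189]
```

View pics/mix.png

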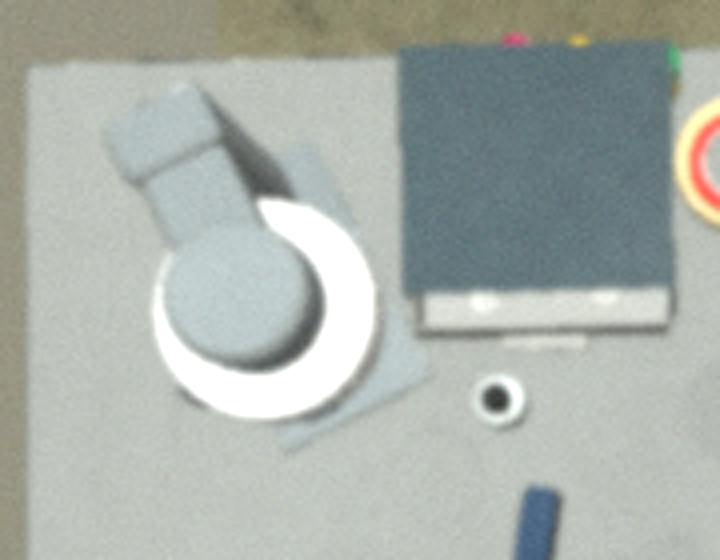

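```bash
python3 - <<'E'
from h import *
o=monitor.get_obs();print(rot(o['tool_rot']).round(3))
c=np.array([.6315,.2557])
for n in ['top','side']:
    t=np.load(n+'0.npz');X=t['X'];p=t['p'];D=X[...,:2]-c;r=np.hypot(*np.moveaxis(D,-1,0));z=X[...,2]
    k=(t['d']>0)&(r>.085)&(r<.19)&(z>.215)&(z<.30)&(X[...,0]>.6)
    P=D[k];print(n,k.sum(),'column',np.degrees(np.arctan2(*P.mean(0)[::-1])),np.hypot(*P.mean(0)),X[k].min(0),X[k].max(0))
    if n=='top':
        # column boundaries per radius
        th=np.degrees(np.arctan2(P[:,1],P[:,0]));rr=np.hypot(*P.T)
        for a in np.arange(.09,.17,.01):
            q=(rr>a)&(rr<a+.01)
            if q.sum()>4: print(round(a,2),q.sum(),th[q].min().round(1),th[q].max().round(1))
        k=(t['d']>0)&(z>.006)&(z<.018)&(r>.05)&(r<.13)
        P=X[k][:,:2].astype(np.float32);print(k.sum(),cv2.minAreaRect(P))
        np.savetxt('plate.txt',D[k],fmt='%.3f')
    # dark rib
    k=(t['d']>0)&(r>.066)&(r<.09)&(z>.12)&(z<.215)&(p.max(-1)<90)
    if k.any(): a=np.degrees(np.arctan2(D[k][:,1],D[k][:,0])); print(n,'rib',k.sum(),np.percentile(a,[0,25,50,75,100]).round())
t=np.load('top0.npz');X=t['X']
k=(t['d']>0)&(X[...,0]>.5)&(X[...,1]>-.1)&(X[...,1]<.16)&(X[...,2]>.17)&(X[...,2]<.215);print('box',np.percentile(X[k],[1,99],axis=0))
E
```

```text
[[ 0.     0.917  0.399]
 [-0.     0.399 -0.917]
 [-1.    -0.     0.   ]]
top 634 column 25.396658127910598 0.11293547697506089 [0.6919864  0.26514326 0.21501703] [0.77223292 0.34542843 0.25066948]
0.09 87 7.4 44.0
0.1 131 8.5 44.3
0.11 115 8.3 43.8
0.12 105 9.7 43.0
0.13 106 10.9 41.4
0.14 41 12.9 39.2
487 ((0.6285772323608398, 0.22315694391727448), (0.181973397731781, 0.23610536754131317), 73.14141845703125)
top rib 20 [-162. -154. -149. -143.    6.]
side 241 column 17.745394455205624 0.11209379563643554 [0.70146245 0.25942984 0.21507705] [0.7711835  0.34264417 0.24858254]
side rib 27 [-157. -146.    3.   20.   25.]
box [[ 0.6172344  -0.01638771  0.1798714 ]
 [ 0.80737052  0.15793227  0.19421605]]
```

Emit:
step_arm(
  deltas=[
    [1,0,0.031,-0.034,-10],
    [1,0,0.063,-0.069,-20],
    [1,0,0.094,-0.103,-31],
    [1,0,0.126,-0.137,-41],
    [1,0,0.157,-0.171,-52],
    [1,0,0.188,-0.206,-62],
    [1,0,0.22,-0.24,-73],
    [1,0,0.251,-0.274,-83],
    [1,0,0.282,-0.309,-94],
    [1,0,0.314,-0.343,-104],
    [1,0,0.345,-0.377,-115],
    [1,0,0.3765,-0.4115,-125],
  ],
)

```text
time_s: 2.0
tool_pos: [0.4408, -0.0669, 0.2419]
tool_rot: [-103.2, 89.9, -44.3]
force: [1.1, -0.4, 0.0]
grip_width: 0.0864
```

Emit:
step_arm(
  deltas=[
    [1,0,0,0,-7],
    [1,0,0,0,-13],
    [1,0,0,0,-13],
  ],
)

```text
time_s: 2.38
tool_pos: [0.4404, -0.0682, 0.2417]
tool_rot: [-126.9, 90.0, -55.4]
force: [0.3, -0.5, 0.0]
grip_width: 0.0872
```

```bash
cat > w.py <<'E'
from h import *
o=monitor.get_obs();print(o['tool_pos'].round(4),rot(o['tool_rot']).round(3).tolist(),o['qpos'].round(1),o['time_s'])
m=camera_model('wrist');p,d=read_camera('wrist');X=cloud('wrist',d,m);np.savez('w.npz',p=p,d=d,X=X)
import sys;save(p,sys.argv[1])
c=(d>0)&(abs(X[...,0]-.52)<.18)&(abs(X[...,1]+.09)<.1)
def ax(k,n):
    P=X[k][:,:2];mu=P.mean(0);w,v=np.linalg.eigh(np.cov(P.T));print(n,len(P),mu.round(4),np.degrees(np.arctan2(v[1,1],v[0,1])).round(1),X[k].min(0).round(3),X[k].max(0).round(3))
ax(c&(X[...,2]>.035)&(X[...,2]<.075)&(p.max(-1)<70),'handle')
ax(c&(X[...,2]>.082)&(X[...,2]<.1),'rim')
E
python3 w.py w1.png
```

```text
[ 0.4404 -0.0682  0.2417] [[0.0, -0.948, 0.317], [-0.0, 0.317, 0.948], [-1.0, -0.0, -0.0]] [ 41.2  -6.4 -33.  109.4  -3.6  76.   80.7] 2.375
handle 1002 [ 0.4533 -0.0744] 162.3 [ 0.42  -0.099  0.047] [ 0.506 -0.057  0.059]
rim 511 [ 0.5427 -0.1044] 162.1 [ 0.53  -0.124  0.082] [ 0.565 -0.093  0.093]
```

View pics/w1.png

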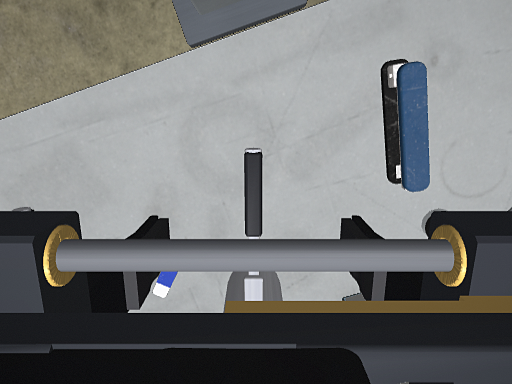

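Emit:
step_arm(
  newtons=50,
  deltas=[
    [1,0.05,0,-0.002,-0.5],
    [1,0.1,0,-0.002,-0.5],
    [1,0.15,0,-0.002,-0.5],
    [1,0.18,0,-0.002,-0.5],
    [1,0.195,0,-0.002,-0.5],
    [1,0.195,0,-0.002,-0.5],
    [-1,0.195,0,-0.002,-0.5],
    [-1,0.195,0,-0.002,-0.5],
    [-1,0.195,0,-0.002,-0.5],
    [-1,0.195,0,-0.002,-0.5],
    [-1,0.195,0,-0.002,-0.5],
    [-1,0.195,0,-0.002,-0.5],
  ],
)

```text
time_s: 3.92
tool_pos: [0.4397, -0.0703, 0.0465]
tool_rot: [-152.7, 90.0, -80.7]
force: [-0.3, -0.2, -0.4]
grip_width: 0.0347
```

Emit:
step_arm(
  deltas=[
    [-1,-0.02,0,0,0],
    [-1,-0.06,0,0,0],
    [-1,-0.11,0,0,0],
    [-1,-0.16,0,0,0],
    [-1,-0.21,0,0,0],
    [-1,-0.23,0,0,0],
    [-1,-0.23,0,0,0],
  ],
)

```text
time_s: 4.8
tool_pos: [0.4406, -0.0703, 0.2779]
tool_rot: [-95.0, 89.8, -23.0]
force: [-0.1, 0.3, 1.0]
grip_width: 0.0004
```

```bash
cat > cup.py <<'E'
from h import *
import sys
o=monitor.get_obs();T=o['tool_pos'];M=rot(o['tool_rot']);print(T.round(4),M.round(3).tolist(),o['qpos'].round(1),o['grip_width'],o['time_s'])
for n in sys.argv[2:]:
    p,d=read_camera(n);X=cloud(n,d);save(p,sys.argv[1]+n+'.png')
    np.savez(sys.argv[1]+n+'.npz',p=p,d=d,X=X)
    r=regions_of(n,'cup_center')
    for q in r[:2]:
        k=cv2.erode(q['pixels'].astype(np.uint8),np.ones((2,2)))>0
        k&=d>0;P=X[k];zt=np.percentile(P[:,2],97);print(n,q['p'],k.sum(),'ztop',zt.round(4),P.min(0).round(3),P.max(0).round(3))
        Q=P[P[:,2]>zt-.012];x=Q[:,:2];mu=x.mean(0);w,v=np.linalg.eigh(np.cov(x.T));print(' rim',len(Q),mu.round(4),np.degrees(np.arctan2(v[1,1],v[0,1])).round(1),'rel',((np.r_[mu,0]-T)@M).round(4))
E
python3 cup.py c top
```

```text
[ 0.4406 -0.0703  0.2779] [[0.003, -0.951, 0.308], [-0.001, 0.308, 0.951], [-1.0, -0.003, -0.0]] [ 42.4  -7.6 -33.1 106.1  -4.2  80.1  82.2] 0.00039177534482489544 4.8
top 0.87 565 ztop 0.0923 [ 0.486 -0.161 -0.007] [ 0.643 -0.05   0.637]
 rim 148 [ 0.585  -0.1197] 158.2 rel [ 0.2784 -0.1517 -0.0024]
```

The fingers were still closing when I lifted, so the cup is still on the desk. I'll open them, check again and regrasp with more time to close.

Emit:
step_arm(
  deltas=[
    [1,0.03,0,0,0],
    [1,0.036,0,0,0],
    [1,0.036,0,0,0],
    [1,0.036,0,0,0],
    [1,0.036,0,0,0],
    [1,0.036,0,0,0],
    [1,0.036,0,0,0],
    [1,0.036,0,0,0],
  ],
)

```text
time_s: 5.9
tool_pos: [0.4398, -0.0702, 0.2406]
tool_rot: [-122.4, 90.0, -50.3]
force: [-0.4, 0.7, -0.2]
grip_width: 0.0726
```

```bash
python3 w.py w2.png
```

```text
[ 0.4398 -0.0702  0.2406] [[0.0, -0.951, 0.308], [-0.0, 0.308, 0.951], [-1.0, -0.0, -0.0]] [ 42.2  -6.4 -33.6 109.5  -3.7  75.9  81.6] 5.9
handle 901 [ 0.4532 -0.0738] 163.2 [ 0.42  -0.099  0.045] [ 0.562 -0.057  0.059]
rim 484 [ 0.5421 -0.1043] 161.6 [ 0.529 -0.123  0.082] [ 0.564 -0.093  0.093]
```

Emit:
step_arm(
  deltas=[
    [1,0.05,0,0,0],
    [1,0.1,0,0,0],
    [1,0.15,0,0,0],
    [-1,0.18,0,0,0],
    [-1,0.194,0,0,0],
    [-1,0.194,0,0,0],
    [-1,0.194,0,0,0],
    [-1,0.194,0,0,0],
    [-1,0.194,0,0,0],
    [-1,0.194,0,0,0],
    [-1,0.194,0,0,0],
    [-1,0.194,0,0,0],
  ],
)

```text
time_s: 7.45
tool_pos: [0.4398, -0.0703, 0.0466]
tool_rot: [-149.3, 90.0, -77.3]
force: [-0.5, 0.4, 1.5]
grip_width: 0.0179
```

Emit:
step_arm(
  deltas=[
    [-1,0,0,0,0],
    [-1,0,0,0,0],
    [-1,0,0,0,0],
    [-1,0,0,0,0],
    [-1,0,0,0,0],
  ],
)

```text
time_s: 8.07
tool_pos: [0.4398, -0.0702, 0.0465]
tool_rot: [-173.5, 90.0, -101.5]
force: [-1.3, -0.3, 1.3]
grip_width: 0.0177
```

Emit:
step_arm(
  deltas=[
    [-1,-0.02,0,0,0],
    [-1,-0.06,0,0,0],
    [-1,-0.11,0,0,0],
    [-1,-0.16,0,0,0],
    [-1,-0.2,0,0,0],
    [-1,-0.22,0,0,0],
    [-1,-0.22,0,0,0],
  ],
)

```text
time_s: 8.95
tool_pos: [0.4405, -0.0703, 0.2676]
tool_rot: [-95.0, 89.8, -23.0]
force: [1.1, -0.6, -0.6]
grip_width: 0.0179
```

```bash
python3 cup.py d top side
```

```text
[ 0.4405 -0.0703  0.2676] [[0.003, -0.951, 0.308], [-0.001, 0.308, 0.951], [-1.0, -0.003, -0.0]] [ 43.3  -7.4 -34.1 107.   -4.2  79.   82.2] 0.01792189397903996 8.95
top 0.88 866 ztop 0.3123 [ 0.488 -0.197 -0.006] [ 0.641 -0.08   0.315]
 rim 238 [ 0.5831 -0.1181] 158.4 rel [ 0.268  -0.1496 -0.0015]
side 0.72 1198 ztop 0.3079 [ 0.405 -0.155 -0.001] [0.64  0.281 0.311]
 rim 266 [ 0.5872 -0.1248] 153.5 rel [ 0.268  -0.1556 -0.0065]
```

Emit:
step_arm(
  deltas=[
    [-1,0,0.013,0.029,5],
    [-1,0,0.026,0.058,10],
    [-1,0,0.039,0.087,15],
    [-1,0,0.052,0.116,20],
    [-1,0,0.065,0.145,26],
    [-1,0,0.078,0.174,26],
    [-1,0,0.105,0.208,26],
    [-1,0,0.132,0.242,26],
    [-1,0,0.16,0.277,26],
    [-1,0,0.186,0.311,26],
    [-1,0,0.186,0.311,26],
  ],
)

```text
time_s: 10.52
tool_pos: [0.3564, 0.2863, 0.2658]
tool_rot: [106.2, 89.9, 152.6]
force: [-0.5, -0.6, -1.2]
grip_width: 0.0172
```

```bash
python3 cup.py e top side; python3 - <<'E'
from h import *
a=np.load('etop.npz')['p'][90:250,90:290];b=np.load('eside.npz')['p'][80:240,170:370]
save(np.hstack([cv2.resize(x,(400,320),interpolation=cv2.INTER_CUBIC) for x in (a,b)]),'e2.png')
E
```

```text
[0.3564 0.2863 0.2658] [[-0.001, -0.725, 0.689], [0.001, 0.689, 0.725], [-1.0, 0.001, -0.0]] [ 32.8 -10.4 -66.4 105.1  -9.8  79.3  15.1] 0.017238903318093714 10.525
top 0.75 1026 ztop 0.3101 [ 0.368  0.135 -0.005] [0.511 0.294 0.323]
 rim 243 [0.4628 0.1791] 134.1 rel [ 0.2656 -0.1514 -0.0042]
side 0.75 721 ztop 0.309 [0.334 0.125 0.057] [0.511 0.55  0.312]
 rim 156 [0.4688 0.1653] 128.0 rel [ 0.2656 -0.1653 -0.0101]
```

View pics/e2.png

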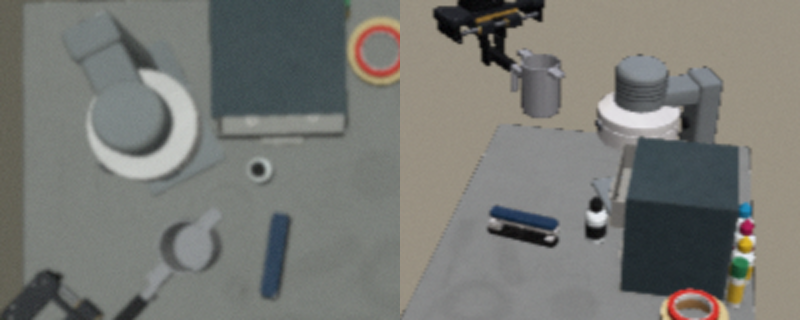

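Emit:
step_arm(
  deltas=[
    [-1,0.03,0,0,0],
    [-1,0.07,0,0,0],
    [-1,0.11,0,0,0],
    [-1,0.15,0,0,0],
    [-1,0.175,0,0,0],
    [-1,0.186,0,0,0],
    [-1,0.186,0,0,0],
    [-1,0.186,0,0,0],
  ],
)

```text
time_s: 11.72
tool_pos: [0.3596, 0.2832, 0.0815]
tool_rot: [-38.3, 89.9, 7.7]
force: [-0.2, -0.1, 0.4]
grip_width: 0.0174
```

```bash
python3 cup.py f top
```

```text
[0.3596 0.2832 0.0815] [[0.002, -0.719, 0.695], [0.0, 0.695, 0.719], [-1.0, -0.001, 0.002]] [ 25.2  13.7 -71.3 118.3  15.5  58.1  -7.9] 0.017441709539487784 11.725
top 0.77 682 ztop 0.1267 [ 0.372  0.134 -0.004] [0.514 0.27  0.131]
 rim 160 [0.4663 0.1727] 133.8 rel [ 0.0817 -0.1534 -0.0055]
```

Emit:
step_arm(
  deltas=[
    [-1,0.001,-0.01,0.028,-1.2],
    [-1,0.001,-0.02,0.056,-1.2],
    [-1,0.001,-0.031,0.085,-1.2],
    [-1,0.001,-0.041,0.113,-1.2],
    [-1,0.001,-0.051,0.141,-1.2],
    [-1,0.001,-0.0613,0.169,-1.2],
    [-1,0.001,-0.0613,0.169,-1.2],
    [-1,0.001,-0.0613,0.169,-1.2],
  ],
)

```text
time_s: 12.82
tool_pos: [0.5198, 0.3619, 0.0799]
tool_rot: [160.5, 90.0, -152.2]
force: [-0.2, -0.9, -1.4]
grip_width: 0.0173
```

```bash
python3 - <<'E'
from h import *
o=monitor.get_obs();print(o['tool_pos'].round(4),rot(o['tool_rot']).round(3).tolist(),o['qpos'].round(1),o['force'])
ims=[]
for n in ['wrist','side','top']:
    p,d=read_camera(n);np.savez('g'+n+'.npz',p=p,d=d,X=cloud(n,d));ims.append(p)
save(np.hstack([cv2.resize(ims[0],(400,300)),cv2.resize(ims[1][80:230,210:410],(400,300))]),'g.png')
for t in ['mixer_mouth','mixer_gate']:
    for r in regions_of('wrist',t)[:2]: print(t,r['p'],r['pixel'],r['pixels'].sum())
E
```

```text
[0.5198 0.3619 0.0799] [[-0.0, -0.734, 0.679], [-0.0, 0.679, 0.734], [-1.0, 0.0, -0.0]] [  5.1  35.7 -56.8  94.3  31.9  67.7 -12.1] [-0.18673629 -0.89129873 -1.37778715]
mixer_gate 0.5 [434.7, 383.0] 69
```

View pics/g.png

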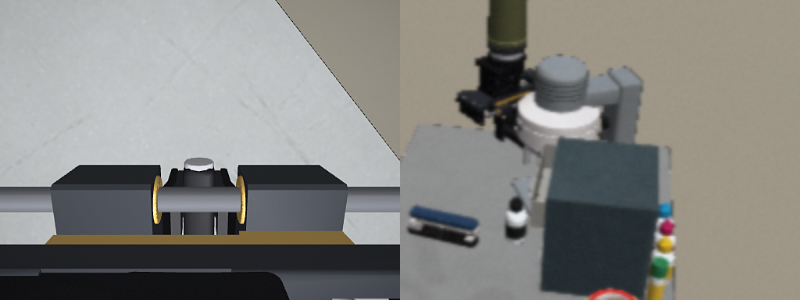

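Emit:
step_arm(
  deltas=[
    [-1,-0.008,0,0,0],
    [-1,-0.015,0,0,0],
    [-1,-0.02,0,0,0],
    [-1,-0.025,0,0,0],
    [-1,-0.029,0,0,0],
    [-1,-0.029,0,0,0],
  ],
)

```text
time_s: 13.82
tool_pos: [0.5203, 0.3622, 0.1088]
tool_rot: [-24.2, 90.0, 23.0]
force: [-0.7, 0.1, 0.6]
grip_width: 0.0174
```

Emit:
step_arm(
  deltas=[
    [-1,-0.005,0,0,0],
    [-1,-0.01,0,0,0],
    [-1,-0.014,0,0,0],
    [-1,-0.018,0,0,0],
    [-1,-0.018,0,0,0],
    [-1,-0.018,0,0,0],
  ],
)

```text
time_s: 14.58
tool_pos: [0.5201, 0.362, 0.1264]
tool_rot: [-167.5, 90.0, -120.3]
force: [-0.5, 0.1, -1.2]
grip_width: 0.0175
```

```bash
python3 cup.py i side top; python3 - <<'E'
from h import *
a=np.load('iside.npz')['p'][90:190,210:344]
save(cv2.resize(a,(670,500),interpolation=cv2.INTER_CUBIC),'i2.png')
E
```

```text
[0.5201 0.362  0.1264] [[-0.0, -0.734, 0.679], [-0.0, 0.679, 0.734], [-1.0, -0.0, -0.0]] [  6.3  33.2 -58.7  91.9  29.5  71.8 -10.5] 0.017520864467983968 14.575
top 0.57 82 ztop 0.137 [0.538 0.309 0.   ] [0.572 0.343 0.139]
 rim 72 [0.5543 0.3258] 135.3 rel [ 0.1264 -0.0497 -0.0033]
```

View pics/i2.png

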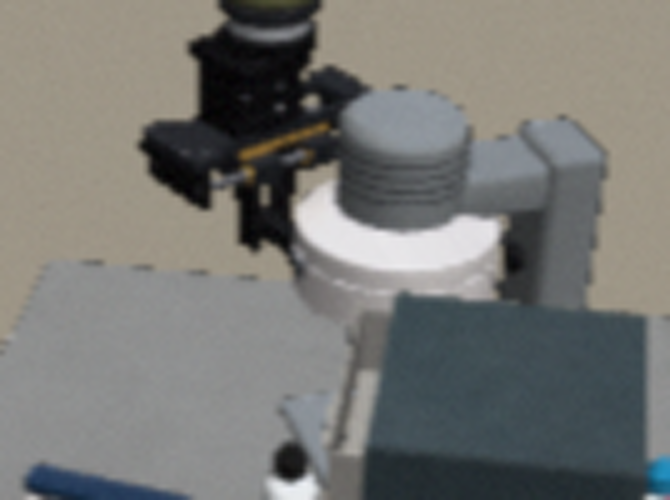

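Emit:
step_arm(
  deltas=[
    [-1,0,-0.0009,-0.0188,-7],
    [-1,0,-0.004,-0.0373,-14],
    [-1,0,-0.0094,-0.0554,-21],
    [-1,0,-0.0169,-0.0726,-28],
    [-1,0,-0.0265,-0.0888,-35],
    [-1,0,-0.0265,-0.0888,-35],
  ],
)

```text
time_s: 15.52
tool_pos: [0.4796, 0.2774, 0.1262]
tool_rot: [172.5, 89.9, -105.4]
force: [-0.1, 0.2, -0.8]
grip_width: 0.0176
```

```bash
cat > s.py <<'E'
from h import *
o=monitor.get_obs();T=o['tool_pos'];M=rot(o['tool_rot']);D=T[:2]-[.6315,.2557]
print(T.round(4),'r',np.hypot(*D).round(4),'az',np.degrees(np.arctan2(D[1],D[0])).round(1),'yaz',np.degrees(np.arctan2(M[1,1],M[0,1])).round(1),'vC in tool',(np.r_[D,0]@M).round(4),o['force'].round(1),o['wrist_torque'].round(2),o['qpos'].round(0),o['time_s'])
E
python3 s.py
```

```text
[0.4796 0.2774 0.1262] r 0.1534 az 171.9 yaz 172.0 vC in tool [0.     0.1534 0.0004] [-0.1  0.2 -0.8] [ 0.07 -0.07  0.03] [ 25.  29. -72. 103.  29.  70.  27.] 15.525
```

Emit:
step_arm(
  deltas=[
    [-1,0,-0.001,-0.0188,-7],
    [-1,0,-0.0043,-0.0373,-14],
    [-1,0,-0.0098,-0.0553,-21],
    [-1,0,-0.0175,-0.0724,-28],
    [-1,0,-0.0272,-0.0885,-35],
    [-1,0,-0.0272,-0.0885,-35],
    [-1,0,-0.0272,-0.0885,-35],
  ],
)

```text
time_s: 16.4
tool_pos: [0.494, 0.1889, 0.1267]
tool_rot: [-29.8, 89.9, 87.4]
force: [0.2, -0.1, -0.4]
grip_width: 0.0177
```

```bash
python3 s.py; python3 cup.py j top; python3 - <<'E'
from h import *
t=np.load('jtop.npz');X=t['X'];p=t['p']
# head / column recheck
k=(t['d']>0)&(X[...,2]>.275)&(X[...,2]<.29)&(abs(X[...,0]-.63)<.06)&(abs(X[...,1]-.256)<.06);print(cv2.minEnclosingCircle(X[k][:,:2].astype(np.float32)))
save(cv2.resize(p[90:210,100:260],(800,600),interpolation=cv2.INTER_CUBIC),'j2.png')
E
```

```text
[0.494  0.1889 0.1267] r 0.1529 az -154.1 yaz -152.9 vC in tool [-1.000e-04  1.528e-01  3.300e-03] [ 0.2 -0.1 -0.4] [ 0.11 -0.03 -0.01] [ 40.  28. -77. 107.  30.  69.  70.] 16.4
[0.494  0.1889 0.1267] [[0.0, -0.89, -0.456], [0.001, -0.456, 0.89], [-1.0, -0.0, 0.001]] [ 40.   28.4 -77.3 106.5  29.6  69.4  70.2] 0.01765218955137207 16.4
((0.6307538747787476, 0.25539377331733704), 0.044038403779268265)
```

View pics/j2.png

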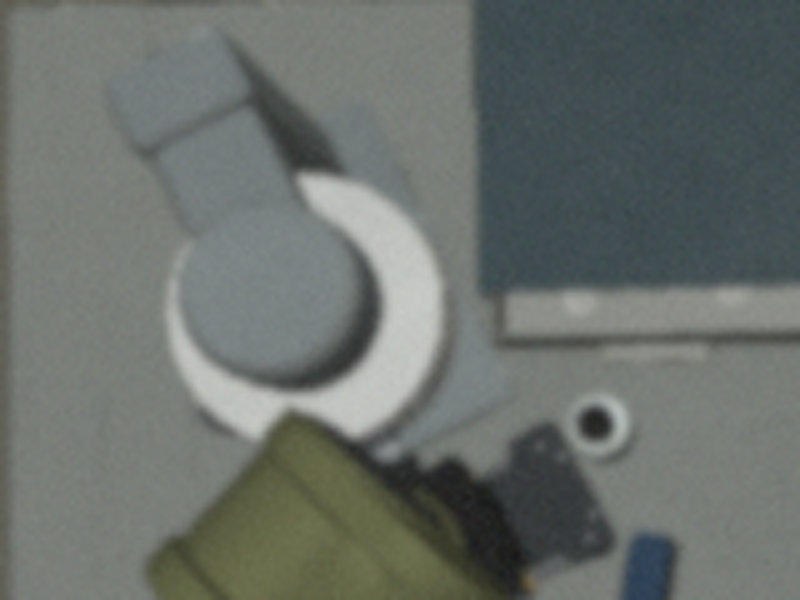

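Emit:
step_arm(
  deltas=[
    [-1,0.003,0,0,0],
    [-1,0.006,0,0,0],
    [-1,0.009,0,0,0],
    [-1,0.011,0,0,0],
    [-1,0.011,0,0,0],
    [-1,0.011,0,0,0],
  ],
)

```text
time_s: 17.25
tool_pos: [0.4943, 0.1875, 0.1156]
tool_rot: [135.0, 90.0, -107.8]
force: [-0.2, -0.8, -0.7]
grip_width: 0.0176
```

```bash
python3 s.py
```

```text
[0.4943 0.1875 0.1156] r 0.1532 az -153.6 yaz -152.8 vC in tool [0.     0.1532 0.0022] [-0.2 -0.8 -0.7] [ 0.07 -0.02  0.  ] [ 39.  29. -76. 107.  30.  68.  70.] 17.25
```

Emit:
step_arm(
  deltas=[
    [-1,0.001,0,0,0],
    [-1,0.0015,0,0,0],
    [-1,0.0015,0,0,0],
  ],
)

```text
time_s: 17.62
tool_pos: [0.4947, 0.1877, 0.1144]
tool_rot: [-100.6, 89.9, 16.6]
force: [-0.6, -0.7, 3.8]
grip_width: 0.0177
```

Emit:
step_arm(
  deltas=[
    [-1,-0.001,0,0,0],
    [-1,-0.001,0,0,0],
    [-0.1,-0.001,0,0,0],
    [-0.1,-0.001,0,0,0],
    [-0.1,-0.001,0,0,0],
    [-0.1,-0.001,0,0,0],
    [-0.1,-0.001,0,0,0],
    [-0.1,-0.001,0,0,0],
  ],
)

```text
time_s: 18.62
tool_pos: [0.4943, 0.1875, 0.115]
tool_rot: [145.7, 90.0, -97.1]
force: [0.7, 0.2, -0.3]
grip_width: 0.0387
```

```bash
python3 s.py; python3 w.py k.png 2>&1 | tail -2; python3 - <<'E'
from h import *
t=np.load('w.npz');X=t['X'];p=t['p'];d=t['d']
k=(d>0)&(X[...,2]>.09)&(X[...,2]<.14)&(np.hypot(X[...,0]-.47,X[...,1]-.18)<.05)&(p.max(-1)<70);print(k.sum(),X[k].mean(0) if k.any() else '')
E
```

```text
[0.4943 0.1875 0.115 ] r 0.1532 az -153.6 yaz -152.8 vC in tool [0.     0.1532 0.0021] [ 0.7  0.2 -0.3] [ 0.18 -0.05 -0.  ] [ 39.  29. -76. 107.  30.  68.  70.] 18.625
    return umr_minimum(a, axis, None, out, keepdims, initial, where)
ValueError: zero-size array to reduction operation minimum which has no identity
2696 [0.49054054 0.18647729 0.12010516]
```

View pics/k.png

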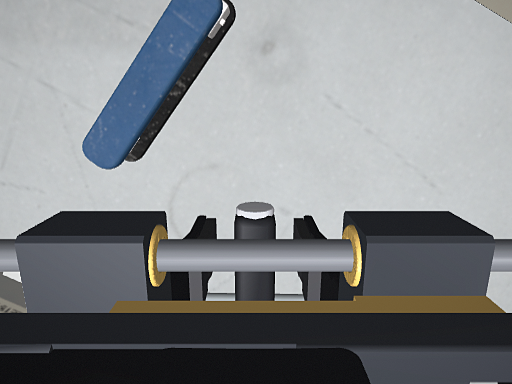

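Emit:
step_arm(
  deltas=[
    [-0.1,0,0.01,0,0],
    [-0.1,0,0.02,0,0],
    [-0.1,0,0.02,0,0],
  ],
)

```text
time_s: 19.05
tool_pos: [0.4758, 0.1775, 0.1149]
tool_rot: [158.4, 89.9, -84.4]
force: [0.4, -0.5, 0.3]
grip_width: 0.0392
```

```bash
python3 s.py
```

```text
[0.4758 0.1775 0.1149] r 0.1743 az -153.3 yaz -152.8 vC in tool [1.000e-04 1.743e-01 1.600e-03] [ 0.4 -0.5  0.3] [ 0.15 -0.13  0.02] [ 42.  25. -77. 110.  27.  67.  72.] 19.05
```

Emit:
step_arm(
  deltas=[
    [-0.1,0,0.01,0,0],
    [-0.1,0,0.02,0,0],
    [-0.1,0,0.03,0,0],
    [-0.1,0,0.03,0,0],
  ],
)

```text
time_s: 19.55
tool_pos: [0.4498, 0.1639, 0.1151]
tool_rot: [175.5, 89.9, -67.3]
force: [-0.2, -0.1, -0.4]
grip_width: 0.0391
```

```bash
python3 s.py
```

```text
[0.4498 0.1639 0.1151] r 0.2036 az -153.2 yaz -152.8 vC in tool [0.     0.2036 0.0014] [-0.2 -0.1 -0.4] [ 0.17 -0.12  0.  ] [ 47.  18. -78. 114.  20.  64.  78.] 19.55
```

Emit:
step_arm(
  deltas=[
    [-0.1,0,0.008,0,0],
    [-0.1,0,0.012,-0.01,0],
    [-0.1,0,0.015,-0.03,0],
    [-0.1,0,0.02,-0.06,0],
    [-0.1,0,0.02,-0.1,0],
    [-0.1,0,0.02,-0.15,0],
    [-0.1,0,0.02,-0.15,0],
  ],
)

```text
time_s: 20.42
tool_pos: [0.5028, 0.017, 0.1147]
tool_rot: [-90.8, 90.0, 26.0]
force: [-1.0, 0.1, 0.0]
grip_width: 0.0393
```

```bash
python3 s.py; python3 - <<'E'
from h import *
ims=[]
for n in ['top','side']:
    p,d=read_camera(n);X=cloud(n,d);ims.append(p)
    k=(d>0)&(X[...,2]>.085)&(X[...,2]<.15)&(np.hypot(X[...,0]-.49,X[...,1]-.187)<.07)&(p.max(-1)<75)
    P=X[k];D=P[:,:2]-[.6315,.2557];a=np.degrees(np.arctan2(*D.mean(0)[::-1]))%360
    if len(P)>5:
        r=np.hypot(*D.T);w,v=np.linalg.eigh(np.cov(D.T));print(n,len(P),P.mean(0).round(4),'az',a.round(1),'axis',np.degrees(np.arctan2(v[1,1],v[0,1]))%180,'r',r.min().round(3),r.max().round(3),'z slope',np.polyfit(r,P[:,2],1).round(3))
save(np.hstack([cv2.resize(ims[0][90:210,100:260],(400,300),interpolation=cv2.INTER_CUBIC),cv2.resize(ims[1][80:230,210:410],(400,300),interpolation=cv2.INTER_CUBIC)]),'m.png')
E
```

```text
[0.5028 0.017  0.1147] r 0.2711 az -118.3 yaz -153.2 vC in tool [-1.000e-04  2.224e-01 -1.551e-01] [-1.   0.1  0. ] [ 0.14 -0.12 -0.06] [ 59.  20. -72. 111.  22.  65.  95.] 20.425
top 171 [0.5166 0.198  0.1229] az 206.7 axis 27.098670713866227 r 0.088 0.17 z slope [0.006 0.122]
side 92 [0.5294 0.1989 0.1172] az 209.1 axis 28.253010743436192 r 0.089 0.146 z slope [0.001 0.117]
```

View pics/m.png

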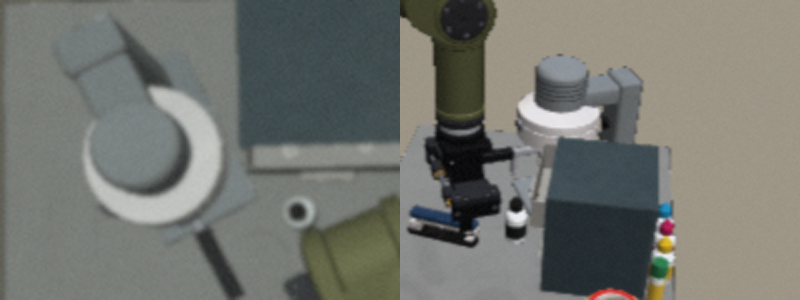

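```bash
python3 -c "
from h import *
print(env.sign_off())"
```

```text
the job is handed in; nothing more can be done
None
```

The lugged cup is hanging in the mixer head with its handle to the front. I handed the job in at about 20.5 s on the robot's clock, against the 58 s limit.

I lifted it on the mouth's axis with the handle under the rib, to about 11 mm above lock height. Then I turned it 70° counter-clockwise to the front, lowered it until the shelf pushed back with about 4 N, released it and backed the gripper off along the handle.

**First grasp missed:** I lifted before the fingers had finished closing. The cup stayed where it was, and the second grasp held.

**Last checks:**
- **Level and height:** the handle top is at about 0.123 m, where 0.124 m is expected when locked. Its slope is close to zero.
- **Direction:** the top camera puts the handle at 206.7° (world frame), and I estimate the mixer's front at about 206°. The side camera gave about 209°, but its view was partly hidden.
- **Lock:** the lugs are out of sight inside the head. That they are locked is inferred from the shelf contact, the height and the cup hanging level with the gripper off it.
- **Robot:** the gripper was well clear of everything. Joint 3 came close to its limit during the turn and retreat (about -78° against -79.2°), but I saw no reading past it.

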